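# Close the shaker jar: sifter disk in, screw ring on

## Robot

A 6-joint arm with a two-finger parallel gripper is mounted at the origin on a cart in front of the work surface, level with it; the furniture and walls round the work are solid. World frame = base frame: x ahead of the robot, y to its left, z up, the work surface at z = 0. Lengths are in m, angles in rad, forces in N, time in s.
With the tool pointing down it reaches from about 0.325 to 0.9 m from the base axis. Payload 6.1 kg.
Tool frame: the origin (TCP) lies at the very end of the fingers, on their centre line; the grasp point (between the pads) lies 19 mm behind it; z points along the fingers, y is the line along which they close (so a half turn about z gives the same grasp; the last joint's range is limited). The gripper opens to 87 mm and grips with 3 to 60 N. Pads are 19 mm wide; open, the fingers measure 117 mm over their backs; the gripper's body (75 mm by 190 mm) begins 51 mm behind the grasp point.
Start: joints at [1.169, 0.22, 1.526, -0, 1.395, -0.126], TCP at [0.17, 0.601, 0.223] pointing down, gripper open.
Joint ranges: [-2.98, 2.98], [-0.91, 2.08], [0.09, 2.57], [-1.24, 4.39], [0.2, 2.65], [-2.68, 2.68]. Speed limits (rad/s): [2.57, 2.57, 3.01, 3.14, 3.14, 3.14].

## Interface

Orientations are given as a rotation vector (axis times angle).
In Python, from workcell import ctrl, optics gives the robot as it stands.
- The arm moves only by the tool send_rows, never from a script. Its argument "rows" is a list of rows, each a list of 4 numbers: the shift along the tool's x, y, z each as a share of 3 cm, from -1 to 1, then the turn about the tool's z as a share of 8 degrees, from -1 to 1. In form: [[tx, ty, tz, yaw], ...]. A call has 1 to 12 rows; each row shifts and turns the commanded pose from where the row before left it, along the tool's axes as they then stand; what a row does not reach is not made up. A row lasts 1/10 s, in which the tool goes at most 50 mm and 8.59 degrees, less where a joint would pass 70% of its speed; a pose out of reach is approached as far as the arm can. A call with a number of a shift or a turn outside -1 to 1 is refused whole. A call with a gripper value outside its range is refused whole. "fingers" is the gripper command: -1 is shut, 1 is fully open, values between are in proportion, set as the call begins (left out, the last holds). The fingers move at their own pace and stop on an object; the grip force is fixed at half the most. Time passes only in rows, so rows that do not move let the fingers close. It gives the time, the measured TCP pose, the force, the opening and the grip force at its end, in the units of the state.
- ctrl.get_state(): the state, without advancing time (a new reading comes with each control period).
- optics.capture(name): name is "scene" or "top" or "wrist"; returns a dict with "img" (480x640x3 uint8, red, green, blue), "z_map" (480x640 float32, m along the optical axis (not along the pixel's ray), 0 where there is no reading), "K" (3x3 intrinsics, pixels), "k1" (the pictures are not rectified: a ray, as slopes to the right and down, at radius r is drawn at 1 + k1 r^2 times it, then the intrinsics apply), "pose" (4x4, takes a point from camera to world coordinates). Camera axes: x right, y down, z forward; pixel columns grow to the right and rows downward; lengths in m; the calibration is good to about 2 mm. A picture is of the moment at which its call begins.
- ctrl.hand_in(): hands the job in; it is judged then, once.
The state is a dict: "time_s": time; "qpos": joint angles; "joint_velocities": joint speeds; "tau": joint torques, N m; "ee_pos": TCP position; "tcp_rot": TCP orientation; "force": force on the tool from outside, world axes, zero at the start; "ft_torque": the same for the moment, N m; "width": opening from 0.0 (shut) to 1.0 (fully open); "gripper_force": force on a finger pad.
Only numpy, scipy, OpenCV 4.12 (cv2) and the standard library are available. Lean on these libraries where they do the work, as an engineer would, in place of code of your own. Each camera call takes 0.05 s, during which the arm holds its last target. There are 200 camera calls.

## Task

Close the open metal shaker jar in its stand: set the sifter disk into the jar's mouth so that it lies flat on the seal and let go of it, then put the screw ring over it and screw it clockwise until it is fully home and holds the disk down. The jar sits a little off-centre and turned in its stand, so feel for the mouth and the thread gently, without forcing the parts, and do not disturb the other things on the table.

Things in the scene. Friction and masses are not known exactly. Their poses are not given: they have to be found in the camera images.
- stand: Black square stand 96x96x26 mm with a dark clamp collar (80 mm across, to 38 mm high), fixed; origin under its centre, z up. It holds the open metal jar: body 58 mm across to 85 mm above the table, rim at 110 mm. The clamped jar has an unmeasured error: its axis is off the stand's by up to 4 mm along x and 4 mm along y, and it is turned up to 0.45 rad either way. Light force does not move it.
- mouth (a point): Nominal centre of the jar's mouth in its rim plane, 110 mm above the table (height exact; sideways the true mouth is up to 4 mm off along each of x, y). Axes as the stand's. Mouth 36 mm wide inside, neck 44 mm outside (42 in its top 2.5 mm). A springy seal lies 3.5 mm below the rim and gives 2.5 mm under about 8 N.
- gap (a point): Nominal middle of one of three equal entry gaps (24 deg wide, 120 deg apart) between the three thread ridges round the neck (53 mm across), 24 mm from the mouth's centre along the stand's +x, 6 mm below the rim; all are turned with the jar, up to 0.45 rad either way. Seen from above each ridge runs clockwise from a gap and slopes down: its top is 5.2, at its end 8.2 mm below the rim.
- disk_center (a point): Sifter disk, loose: perforated round steel plate 34 mm across, 6 mm thick, with an upright round knob 12 mm thick in its middle; 26 mm high in all, 50 g, lying knob up. Point on the axis half-way up (13 mm above its underside), z up. In the mouth on the seal the point is 9.5 mm above the rim plane; if it rests on the rim, 13 mm; held down by the screwed ring, 7 mm.
- ring_center (a point): Screw ring, loose: ribbed steel ring 60 mm across, 22 mm high, 90 g, lying right way up. Point on the axis half-way up (11 mm above its underside), z up. Skirt 55 mm wide inside; on top an inward lip with a 26 mm opening (passes the knob), its underside 5 mm above this point. Lugs in the gaps, ring resting on the seated disk: point 2.5 mm below the rim plane; screwed home: 5 mm below.
- ring_lug (a point): One of the ring's three lugs, inside the skirt at 0, 120 and 240 deg from the ring's x axis, marked by three dark ticks on its top face: 11 deg wide, 3 mm high; point at the lug's middle, 26 mm from the axis, 3.5 mm above the ring's underside. Axes as the ring's. From the middle of a gap the ring turns clockwise (seen from above) about 0.95 rad to a hard stop, the ridges pulling it down (0.1 to 0.3 N m; 1 N m at the stop is ample).
- dough_ring_c (a point): Plain dough cutter ring, 66 mm across, 40 mm high: a bystander. The point is half-way up.
- salt_shaker_c (a point): White shaker, 44 mm across, 86 mm high: a bystander. The point is half-way up.
- anchovy_tin_c (a point): Food tin, 57 mm across, 72 mm high: a bystander. The point is half-way up.
- deli_tub0_c (a point): Small lidded tub, 68 mm across, 56 mm high: a bystander. The point is half-way up.
- deli_tub1_c (a point): Small lidded tub, 68 mm across, 56 mm high: a bystander. The point is half-way up.
Things that resemble listed ones, but are neither listed nor needed, are in the scene too. Leave any orange look-alike of the part that bears ring_center alone. Leave any red look-alike of the part that bears disk_center alone.

How it is judged:
On the way:
1. the disk lies flat in the mouth on the seal, let go, while the ring is still away (horizontal distance between disk_center and mouth below 0.0085 m and angle between disk_center's own z axis and vertical below 0.08 rad and z of disk_center in the frame of mouth between 0.0055 and 0.0108 m and contact force between the fingers and disk below 0.1 N and horizontal distance between ring_center and mouth above 0.08 m), for 0.2 s.
At the end, for the whole second after the job is handed in: The ring sits level on the jar, at rest, within 1 mm of its fully screwed-down height (its centre at least 4 mm below the rim plane), and the disk below it lies flat in the mouth, pressed down to within 1.3 mm of its home height; both within 8.5 mm of the nominal mouth centre (horizontal distance between each of disk_center, ring_center and mouth below 0.0085 m and angle between disk_center's own z axis and vertical below 0.08 rad and z of disk_center in the frame of mouth between 0.0055 and 0.0083 m and angle between ring_center's own z axis and vertical below 0.06 rad and z of ring_center in the frame of mouth below -0.004 m and linear speed of ring below 0.01 m/s and angular speed of ring below 0.1 rad/s); the robot touches nothing.
It fails at once if the disk is pressed against the jar with more than 25 N (contact force between disk and stand above 25 N).
It fails at once if the ring is forced against the jar with more than 80 N (contact force between ring and stand above 80 N).
It fails at once if a bystander is pushed more than 30 mm or tipped (distance of any of dough_ring_c, salt_shaker_c, anchovy_tin_c, deli_tub0_c, deli_tub1_c from where it was at the start of the episode above 0.03 m or angle between any of dough_ring_c, salt_shaker_c, anchovy_tin_c, deli_tub0_c, deli_tub1_c's own z axis and vertical above 0.4 rad).
It also fails if it takes over 72 s, if anything falls off the work surface, if the arm or the gripper's body presses on something with over 40 N, if the wrist force passes 120 N, or if a joint passes its speed limit or range.

## Working session

There is one attempt and no reset: what is moved stays moved. The work goes in short steps, Python scripts to look and compute and a tool call to move; the robot and the scene stay as the last step left them, time stands still between calls to the robot, and variables do not carry over. Pictures are saved under pics/ and viewed, at most 10 in all, crops included, and the job is handed in when it is done.

Besides the shell and the picture viewer there is one more tool, called after "Request:" as a command line: name --pt "numbers of a row" for each row, then --argument value for the rest. send_rows: Moves the arm, as the interface text tells. Its arguments: {"type":"object","properties":{"rows":{"type":"array","items":{"type":"array","items":{"type":"number"}}},"fingers":{"type":"number"}},"required":["rows"]}

```bash
ls; mkdir -p pics
cat > h.py <<'E'
import numpy as np, cv2
from workcell import ctrl, optics
def cap(n,save=None):
    c=optics.capture(n)
    if save: cv2.imwrite('pics/'+save,c['img'][:,:,::-1])
    np.savez('/tmp/'+n+'.npz',**c)
    return c
def load(n): return dict(np.load('/tmp/'+n+'.npz'))
def slopes(c,uv):
    uv=np.atleast_2d(np.array(uv,float)); K=c['K']
    return cv2.undistortPoints(uv[:,None],K,np.array([float(c['k1']),0,0,0,0]))[:,0]
def onplane(c,uv,z):
    s=slopes(c,uv); d=np.c_[s,np.ones(len(s))]@c['pose'][:3,:3].T; o=c['pose'][:3,3]
    return o+d*((z-o[2])/d[:,2])[:,None]
def cloud(c):
    v,u=np.mgrid[:480,:640]; s=slopes(c,np.c_[u.ravel(),v.ravel()]); z=c['z_map'].ravel()[:,None]
    P=np.c_[s*z,z]@c['pose'][:3,:3].T+c['pose'][:3,3]; P[z[:,0]==0]=np.nan
    return P.reshape(480,640,3)
def project(c,P):
    T=np.linalg.inv(c['pose']); p=np.atleast_2d(P)@T[:3,:3].T+T[:3,3]; s=p[:,:2]/p[:,2:]
    s=s*(1+float(c['k1'])*(s**2).sum(1,keepdims=True)); return s*[c['K'][0,0],c['K'][1,1]]+c['K'][:2,2]
E
python3 - <<'E'
from h import *
s=ctrl.get_state(); print({k:np.round(v,3) for k,v in s.items()})
for n in('top','scene'):
    c=cap(n,n+'1.png'); print(n,c['K'].round(0).tolist(),c['k1'],c['pose'].round(2).tolist())
E
```

```text
pics
{'time_s': np.float64(0.0), 'qpos': array([ 1.169,  0.221,  1.528,  0.   ,  1.395, -0.126]), 'joint_velocities': array([-0.   , -0.   , -0.001, -0.001,  0.001,  0.   ]), 'tau': array([ -0.   , -49.461, -38.738,   0.07 ,   0.058,  -0.   ]), 'ee_pos': array([0.17 , 0.601, 0.221]), 'tcp_rot': array([-4.320e-01, -3.111e+00,  3.000e-03]), 'force': array([-0.4  ,  0.674, -0.284]), 'ft_torque': array([-0.054,  0.022,  0.008]), 'gripper_force': np.float64(0.0), 'width': np.float64(0.996)}
top [[524.0, 0.0, 324.0], [0.0, 524.0, 233.0], [0.0, 0.0, 1.0]] -0.11046560580640268 [[-0.01, -0.99, 0.11, 0.45], [-1.0, 0.01, 0.0, -0.06], [-0.0, -0.11, -0.99, 1.12], [0.0, 0.0, 0.0, 1.0]]
scene [[620.0, 0.0, 319.0], [0.0, 620.0, 235.0], [0.0, 0.0, 1.0]] -0.07356370585589202 [[0.8, -0.39, 0.45, 0.02], [-0.59, -0.49, 0.63, -0.84], [-0.02, -0.78, -0.63, 0.83], [0.0, 0.0, 0.0, 1.0]]
```

View pics/top1.png

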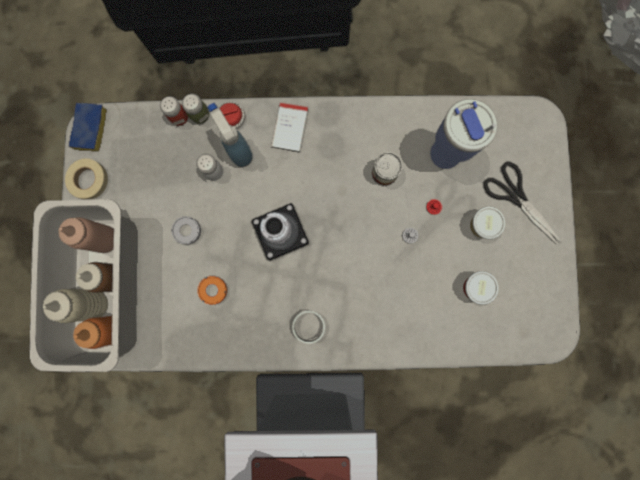

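View pics/scene1.png

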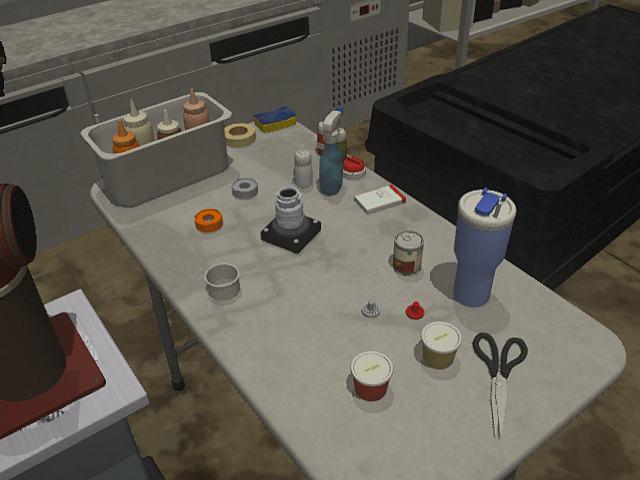

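The top view shows the stand with its jar at (280,231), the steel ring at (186,231) and the steel disk at (409,236). The orange decoy ring is at (212,290) and the red decoy disk at (434,207). The cutter ring is at (308,327), the tubs at (488,223) and (481,288), the tin at (386,168) and the salt shaker at (208,165).

Run:
```python
from h import *
c=load('top'); P=cloud(c)
for n,uv,z in [('ring',(186,231),.022),('disk',(409,236),.026),('jarrim',(274,226),.11),('orange',(212,290),.02),('red',(434,207),.026),('cutter',(308,327),.04),('salt',(208,165),.086)]:
    print(n,onplane(c,uv,z).round(3))
# stand corners: black mask
hsv=cv2.cvtColor(c['img'],cv2.COLOR_RGB2HSV); X=P
m=((hsv[...,2]<60)&(P[...,2]>.005)).astype(np.uint8); m[:, :240]=0;m[:,320:]=0;m[:195]=0;m[270:]=0
cn=max(cv2.findContours(m,0,1)[0],key=cv2.contourArea)
w=onplane(c,cn[:,0],.026)[:,:2]; r=cv2.minAreaRect((w*1000).astype(np.float32)); print('stand',r)
for n,(u,v),rad,zl in [('ring',(186,231),22,.012),('disk',(409,236),16,.004),('jar',(274,226),30,.1)]:
    s=P[v-rad:v+rad,u-rad:u+rad].reshape(-1,3); s=s[s[:,2]>zl]
    print(n,len(s),s.min(0).round(4),s.max(0).round(4),((s.min(0)+s.max(0))/2).round(4),np.percentile(s[:,2],[50,95]).round(4))
```

```text
ring [[0.575 0.237 0.022]]
disk [[ 0.558 -0.233  0.026]]
jarrim [[0.572 0.041 0.11 ]]
orange [[0.45  0.181 0.02 ]]
red [[ 0.618 -0.288  0.026]]
cutter [[ 0.373 -0.02   0.04 ]]
salt [[0.702 0.177 0.086]]
stand ((570.5964965820312, 37.212928771972656), (93.85444641113281, 92.87334442138672), 22.48712730407715)
ring 524 [0.5476 0.2095 0.0126] [0.6074 0.2704 0.0284] [0.5775 0.24   0.0205] [0.0195 0.0239]
disk 183 [ 0.5282 -0.2686  0.004 ] [ 0.5944 -0.2019  0.0286] [ 0.5613 -0.2353  0.0163] [0.0068 0.0263]
jar 466 [0.548 0.018 0.1  ] [0.5992 0.0673 0.1134] [0.5736 0.0427 0.1067] [0.105  0.1108]
```

```bash
cat >> h.py <<'E'
from scipy.spatial.transform import Rotation as Ro
def go(target,yaw_deg=0):
    s=ctrl.get_state(); R=Ro.from_rotvec(s['tcp_rot']).as_matrix()
    d=R.T@(np.array(target)-s['ee_pos'])
    print('tool shift units(3cm):',(d/.03).round(2),'ee',s['ee_pos'].round(4),'toolx ang',np.degrees(np.arctan2(R[1,0],R[0,0])).round(1),'tilt',np.degrees(np.arccos(-R[2,2])).round(2),'q',s['qpos'].round(2),'t',round(float(s['time_s']),2))
    return d
E
python3 - <<'E'
from h import *
go([.17,.601,.36]); go([.56,-.234,.36])
P=cloud(load('top')); s=P[190:380,30:125].reshape(-1,3); print(np.nanmin(s[s[:,2]>.05],0),np.nanmax(s,0))
E
```

```text
tool shift units(3cm): [ 0.   -0.   -4.61] ee [0.17   0.6009 0.2216] toolx ang 164.2 tilt 0.1 q [ 1.17  0.22  1.53 -0.    1.39 -0.13] t 0.1
tool shift units(3cm): [-20.09 -23.24  -4.58] ee [0.17   0.6009 0.2216] toolx ang 164.2 tilt 0.1 q [ 1.17  0.22  1.53 -0.    1.39 -0.13] t 0.1
[0.29978784 0.3276593  0.05000466] [0.82916122 1.05241364 0.21384605]
```

Request:
send_rows --pt "0 0 -0.9 0" --pt "0 0 -0.9 0" --pt "0 0 -0.9 0" --pt "0 0 -0.9 0" --pt "0 0 -0.9 0" --pt "-0.837 -0.968 0 0" --pt "-0.837 -0.968 0 0" --pt "-0.837 -0.968 0 0" --pt "-0.837 -0.968 0 0" --pt "-0.837 -0.968 0 0" --pt "-0.837 -0.968 0 0" --pt "-0.837 -0.968 0 0"

```text
time_s: 1.3
ee_pos: [0.2841, 0.3564, 0.3571]
tcp_rot: [-0.431, -3.112, 0.001]
force: [0.7, 0.2, 0.0]
width: 0.996
gripper_force: 0.0
```

Request:
send_rows --pt "-0.837 -0.968 0 0" --pt "-0.837 -0.968 0 0" --pt "-0.837 -0.968 0 0" --pt "-0.837 -0.968 0 0" --pt "-0.837 -0.968 0 0" --pt "-0.837 -0.968 0 0" --pt "-0.837 -0.968 0 0" --pt "-0.837 -0.968 0 0" --pt "-0.837 -0.968 0 0" --pt "-0.837 -0.968 0 0" --pt "-0.837 -0.968 0 0" --pt "-0.837 -0.968 0 0"

```text
time_s: 2.5
ee_pos: [0.4792, -0.061, 0.3572]
tcp_rot: [-0.432, -3.111, -0.0]
force: [-0.4, 0.4, 0.4]
width: 0.998
gripper_force: 0.0
```

Request:
send_rows --pt "-0.837 -0.968 0 0" --pt "-0.837 -0.968 0 0" --pt "-0.837 -0.968 0 0" --pt "-0.837 -0.968 0 0" --pt "-0.837 -0.968 0 0" --pt "0 0 0.9 0" --pt "0 0 0.9 0" --pt "0 0 0.9 0" --pt "0 0 0.9 0" --pt "0 0 0.9 0" --pt "0 0 0.9 0"

```text
time_s: 3.6
ee_pos: [0.5599, -0.2331, 0.1939]
tcp_rot: [-0.432, -3.111, -0.001]
force: [0.3, -1.2, -0.1]
width: 1.003
gripper_force: 0.0
```

Run:
```python
from h import *
go([.56,-.234,.2])
c=cap('wrist','w1.png'); print(c['pose'].round(3).tolist(),c['K'].round(0).tolist(),project(c,[.56,-.234,.026]))
```

```text
tool shift units(3cm): [-0.01 -0.03 -0.2 ] ee [ 0.5599 -0.2331  0.1939] toolx ang 164.2 tilt 0.06 q [-0.52  0.2   1.61  0.    1.34 -1.82] t 3.6
[[0.273, 0.932, 0.238, 0.495], [0.962, -0.265, -0.068, -0.215], [-0.0, 0.248, -0.969, 0.356], [0.0, 0.0, 0.0, 1.0]] [[341.0, 0.0, 318.0], [0.0, 341.0, 233.0], [0.0, 0.0, 1.0]] [[317.25063572 216.82854923]]
```

View pics/w1.png

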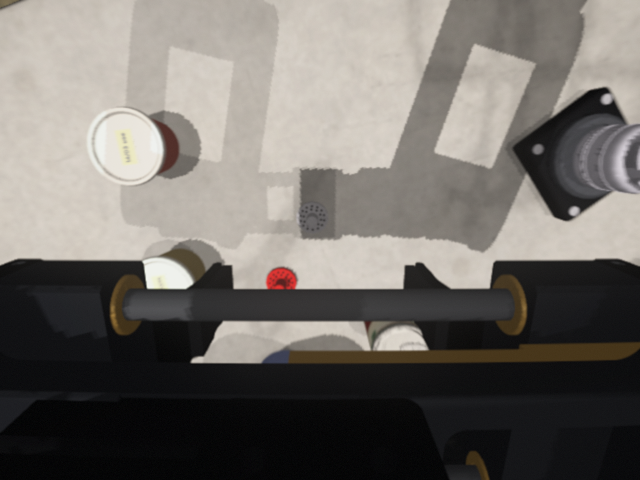

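The wrist view shows the steel disk in the gripper's shadow at about (313,217), and the red decoy at (282,282). I'll measure the disk from the depth map.

Run:
```python
from h import *
c=load('wrist'); P=cloud(c); s=P[195:238,292:336].reshape(-1,3)
for lo,hi in((.003,.011),(.012,.035),(.021,.035)):
    q=s[(s[:,2]>lo)&(s[:,2]<hi)]; print(lo,len(q),q.min(0).round(4),q.max(0).round(4),((q.min(0)+q.max(0))/2).round(4),np.median(q,0).round(4))
print(np.median(P[100:140,230:290].reshape(-1,3),0))
cv2.imwrite('pics/w1c.png',cv2.resize(c['img'][185:250,280:345,::-1],None,fx=8,fy=8,interpolation=2))
```

```text
0.003 660 [ 0.5469 -0.2584  0.003 ] [ 0.5801 -0.2245  0.0105] [ 0.5635 -0.2415  0.0068] [ 0.5617 -0.2404  0.0058]
0.012 134 [ 0.5576 -0.2467  0.0126] [ 0.5691 -0.2358  0.0278] [ 0.5634 -0.2413  0.0202] [ 0.5624 -0.241   0.0253]
0.021 113 [ 0.5578 -0.2467  0.0211] [ 0.5691 -0.2358  0.0278] [ 0.5634 -0.2413  0.0244] [ 0.563  -0.2413  0.0255]
[nan nan nan]
```

View pics/w1c.png

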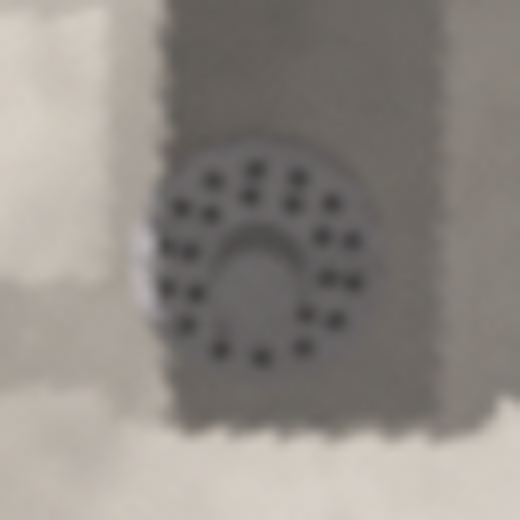

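The crop shows the knob top at about pixel (312,221). That agrees with the depth estimate (.563,-.241), knob top at z≈.026.

Run:
```python
from h import *
print(onplane(load('wrist'),(312.2,221.2),.026))
go([.563,-.241,.009])
```

```text
[[ 0.56287507 -0.2400129   0.026     ]]
tool shift units(3cm): [-0.32 -0.26  5.97] ee [ 0.5574 -0.2317  0.1883] toolx ang 164.2 tilt 0.51 q [-0.52  0.2   1.61  0.    1.34 -1.82] t 3.65
```

Request:
send_rows --pt "-0.3 -0.25 0.9 0" --pt "0 0 0.9 0" --pt "0 0 0.9 0" --pt "0 0 0.9 0" --pt "0 0 0.9 0" --pt "0 0 0 0" --pt "0 0 0 0" --pt "0 0 0 0"

```text
time_s: 4.45
ee_pos: [0.5682, -0.2438, 0.0627]
tcp_rot: [0.431, 3.109, -0.002]
force: [0.3, -0.1, 0.5]
width: 1.004
gripper_force: 0.0
```

Run:
```python
from h import *
go([.563,-.2407,.009])
```

```text
tool shift units(3cm): [0.2  0.05 1.79] ee [ 0.5682 -0.2438  0.0627] toolx ang 164.2 tilt 0.17 q [-0.53  0.36  1.67 -0.    1.11 -1.83] t 4.45
```

Request:
send_rows --pt "0.2 0.05 0.6 0" --pt "0 0 0.6 0" --pt "0 0 0.6 0" --pt "0 0 0 0" --pt "0 0 0 0"

```text
time_s: 4.95
ee_pos: [0.5624, -0.2404, 0.0081]
tcp_rot: [0.432, 3.11, -0.001]
force: [-0.4, -0.7, 1.2]
width: 0.999
gripper_force: 0.0
```

Request:
send_rows --pt "0 0 0 0" --pt "0 0 0 0" --pt "0 0 0 0" --pt "0 0 0 0" --pt "0 0 0 0" --pt "0 0 0 0" --pt "0 0 0 0" --pt "0 0 0 0" --pt "0 0 0 0" --pt "0 0 0 0" --fingers -1

```text
time_s: 5.95
ee_pos: [0.5615, -0.2399, 0.0065]
tcp_rot: [-0.432, -3.112, -0.0]
force: [0.6, 0.3, -0.5]
width: 0.172
gripper_force: 0.0
```

Request:
send_rows --pt "0 0 0 0" --pt "0 0 0 0" --pt "0 0 0 0" --pt "0 0 0 0"

```text
time_s: 6.35
ee_pos: [0.5615, -0.24, 0.0065]
tcp_rot: [-0.432, -3.112, 0.0]
force: [0.2, 0.2, -0.4]
width: 0.131
gripper_force: 30.0
```

Request:
send_rows --pt "0 0 -0.5 0" --pt "0 0 -0.9 0" --pt "0 0 -0.9 0" --pt "0 0 -0.9 0" --pt "0 0 -0.9 0" --pt "0 0 -0.9 0" --pt "0 0 -0.9 0" --pt "0 0 -0.9 0" --pt "0 0 -0.7 0"

```text
time_s: 7.25
ee_pos: [0.5619, -0.2401, 0.235]
tcp_rot: [0.431, 3.109, -0.002]
force: [0.8, -1.1, -0.4]
width: 0.125
gripper_force: 30.0
```

Run:
```python
from h import *
c=load('wrist'); t=np.array([.5599,-.2331,.1939])
a=np.radians(164.2); x=np.array([np.cos(a),np.sin(a),0])
for dx in (0,.02,.04,.06): print(dx,project(c,[t-[0,0,.12]+dx*x,t-[0,0,.145]+dx*x,t+dx*x]).round(0).tolist())
go([.572,.04,.25])
```

```text
0 [[318.0, 228.0], [318.0, 221.0], [318.0, 282.0]]
0.02 [[318.0, 204.0], [318.0, 200.0], [318.0, 245.0]]
0.04 [[318.0, 180.0], [318.0, 178.0], [318.0, 205.0]]
0.06 [[318.0, 155.0], [318.0, 155.0], [318.0, 162.0]]
tool shift units(3cm): [ 2.22  9.08 -0.51] ee [ 0.5619 -0.2401  0.235 ] toolx ang 164.2 tilt 0.17 q [-0.53  0.18  1.55  0.    1.41 -1.83] t 7.25
```

Run:
```python
from h import *
go([.615,.028,.18])
```

```text
tool shift units(3cm): [0.74 9.08 1.82] ee [ 0.5619 -0.2401  0.235 ] toolx ang 164.2 tilt 0.17 q [-0.53  0.18  1.55  0.    1.41 -1.83] t 7.25
```

Request:
send_rows --pt "0.074 0.908 0 0" --pt "0.074 0.908 0 0" --pt "0.074 0.908 0 0" --pt "0.074 0.908 0 0" --pt "0.074 0.908 0 0" --pt "0.074 0.908 0 0" --pt "0.074 0.908 0.4 0" --pt "0.074 0.908 0.5 0" --pt "0.074 0.908 0.5 0" --pt "0.074 0.908 0.42 0" --pt "0 0 0 0" --pt "0 0 0 0"

```text
time_s: 8.45
ee_pos: [0.6142, 0.0286, 0.1775]
tcp_rot: [-0.429, -3.112, 0.001]
force: [-0.5, 0.8, -0.3]
width: 0.128
gripper_force: 30.0
```

Request:
send_rows --pt "0 0 0 0" --pt "0 0 0 0"

```text
time_s: 8.65
ee_pos: [0.6148, 0.0271, 0.1782]
tcp_rot: [0.433, 3.11, -0.0]
force: [-0.8, -0.2, -0.4]
width: 0.121
gripper_force: 30.0
```

Run:
```python
from h import *
go([.615,.028,.18])
c=cap('wrist'); u,v=project(c,[.572,.04,.11])[0].astype(int); print(u,v)
cv2.imwrite('pics/w2.png',cv2.resize(c['img'][v-70:v+130,u-100:u+100,::-1],None,fx=3,fy=3,interpolation=2)); print(u-100,v-70)
```

```text
tool shift units(3cm): [ 0.    0.03 -0.06] ee [0.6148 0.0271 0.1782] toolx ang 164.1 tilt 0.1 q [-0.08  0.23  1.6  -0.    1.31 -1.38] t 8.65
319 180
219 110
```

View pics/w2.png

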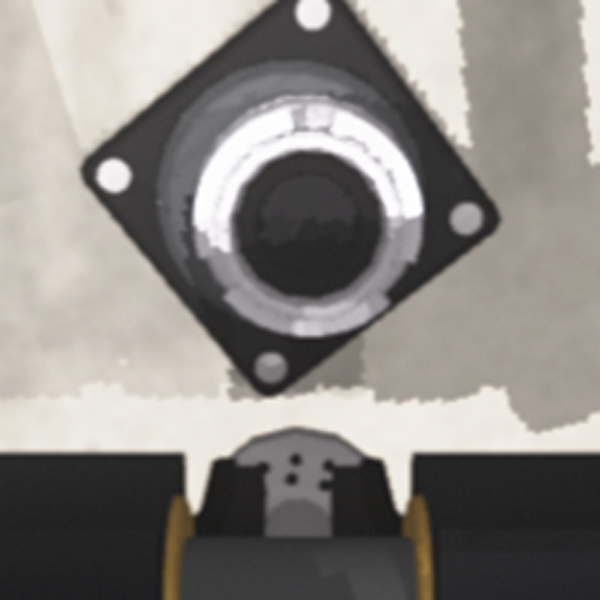

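The crop (offset (219,110), scale 3) shows the mouth ellipse centred at about crop (306,225). The gap notches are near the top (318,118), lower left (215,278) and lower right (393,285). The held disk's front arc is at (295,430) and the knob's front edge at (298,500).

Run:
```python
from h import *
c=load('wrist'); g=cv2.cvtColor(c['img'],cv2.COLOR_RGB2GRAY)
x=np.array([np.cos(np.radians(164.1)),np.sin(np.radians(164.1)),0]); y=np.array([-np.sin(np.radians(164.1)),np.cos(np.radians(164.1)),0])*-1
f=lambda a,b:(219+a/3-.33,110+b/3-.33)
t=np.array([.6148,.0271,.1782])
for n,p,z,r in(('knobtop',f(298,500),.1977,.006),('diskbot',f(295,429),.1717,.017),('platetop',f(295,433),.1777,.017)):
    w=onplane(c,p,z)[0]-r*x; d=w-t; print(n,w.round(4),'tool x,y off mm',(d@x*1e3).round(1),(d@y*1e3).round(1))
# mouth
def radial(cx,cy):
    out=[]
    for a in np.radians(np.arange(0,360,5)):
        rr=np.arange(16,34,.25); pr=cv2.remap(g.astype(np.float32),(cx+rr*np.cos(a)).astype(np.float32)[None],(cy+rr*np.sin(a)).astype(np.float32)[None],1)[0]
        i=np.argmax(np.gradient(cv2.GaussianBlur(pr[None],(5,1),0)[0])); out.append((cx+rr[i]*np.cos(a),cy+rr[i]*np.sin(a)))
    return np.array(out)
e=radial(321,184.6); w=onplane(c,e,.11)[:,:2]
for _ in range(3):
    A=np.c_[2*w,np.ones(len(w))]; s=np.linalg.lstsq(A,(w**2).sum(1),rcond=None)[0]; R=np.sqrt(s[2]+s[0]**2+s[1]**2)
    res=np.hypot(*(w-s[:2]).T)-R; print('mouth',s[:2].round(4),'R',R.round(4),len(w),res.std().round(5)); w=w[abs(res)<max(.0005,1.5*res.std())]
P=cloud(c); q=P[110:230,260:380].reshape(-1,3); q=q[(q[:,2]>.1065)&(q[:,2]<.114)]; print('rim depth',q.min(0).round(4),q.max(0).round(4),((q.min(0)+q.max(0))/2).round(4),np.median(q[:,2]))
# polar unwrap around mouth for gaps at z=.104
cen=np.r_[s[:2],0]
tab=np.zeros((60,720),np.uint8)
aa=np.radians(np.arange(0,360,.5)); 
for i,r in enumerate(np.linspace(.018,.030,60)):
    uv=project(c,np.c_[s[0]+r*np.cos(aa),s[1]+r*np.sin(aa),np.full(720,.104)]).astype(np.float32); tab[i]=cv2.remap(g,uv[None,:,0],uv[None,:,1],1)[0]
cv2.imwrite('pics/pol.png',cv2.resize(tab,(720,360)))
# stand screws
for n,p in(('top',(312,12)),('left',(113,175)),('right',(466,218)),('bot',(271,368))): print(n,onplane(c,f(*p),.027)[0].round(4))
```

```text
knobtop [0.61   0.0285 0.1977] tool x,y off mm 5.0 0.0
diskbot [0.6178 0.0257 0.1717] tool x,y off mm -3.2 -0.5
platetop [0.6166 0.0261 0.1777] tool x,y off mm -2.0 -0.5
mouth [0.5752 0.0407] R 0.0169 72 0.0006
mouth [0.5749 0.0407] R 0.0168 65 0.0004
mouth [0.5749 0.0407] R 0.0167 58 0.0003
rim depth [0.5544 0.0185 0.1065] [0.5972 0.0619 0.112 ] [0.5758 0.0402 0.1092] 0.10898767348004977
top [0.525  0.0569 0.027 ]
left [ 0.5535 -0.0135  0.027 ]
right [0.5953 0.0858 0.027 ]
bot [0.6243 0.0155 0.027 ]
```

View pics/pol.png

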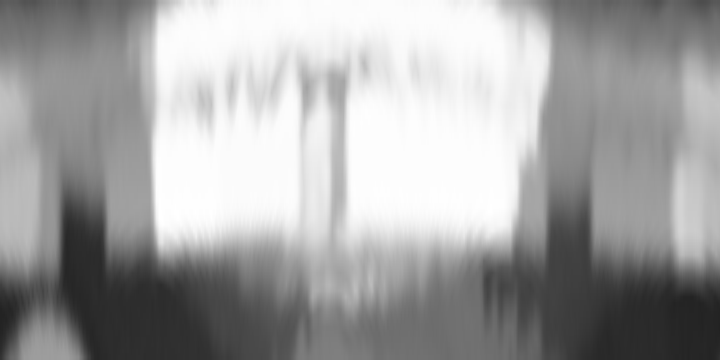

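The gaps are at about 42.8° mod 120° and the mouth is near (.5755,.0405). The held disk is about 2.7 mm toward −x of the tool, so the target TCP is about (.573,.0412).

Run:
```python
from h import *
go([.573,.0412,.122])
```

```text
tool shift units(3cm): [1.47 0.07 1.86] ee [0.6147 0.0272 0.178 ] toolx ang 164.1 tilt 0.08 q [-0.08  0.23  1.6  -0.    1.31 -1.38] t 8.7
```

Request:
send_rows --pt "0.49 0.02 0 0" --pt "0.49 0.02 0 0" --pt "0.49 0.03 0 0" --pt "0 0 0.6 0" --pt "0 0 0.6 0" --pt "0 0 0.4 0" --pt "0 0 0.26 0" --pt "0 0 0 0" --pt "0 0 0 0" --pt "0 0 0 0"

```text
time_s: 9.7
ee_pos: [0.5732, 0.0421, 0.1221]
tcp_rot: [0.432, 3.11, 0.0]
force: [0.2, -0.3, -0.7]
width: 0.127
gripper_force: 30.0
```

Run:
```python
from h import *
go([.573,.0412,.122]); print(ctrl.get_state()['force'])
c=cap('wrist'); cv2.imwrite('pics/w3.png',cv2.resize(c['img'][170:330,220:420,::-1],None,fx=4,fy=3.75,interpolation=2)); print(project(c,[.5755,.0405,.11]))
```

```text
tool shift units(3cm): [-0.   -0.03  0.  ] ee [0.5732 0.0421 0.1221] toolx ang 164.2 tilt 0.09 q [-0.06  0.19  1.75  0.    1.19 -1.36] t 9.7
[ 0.24677803 -0.27910521 -0.70157975]
[[316.31190954 278.14883457]]
```

View pics/w3.png

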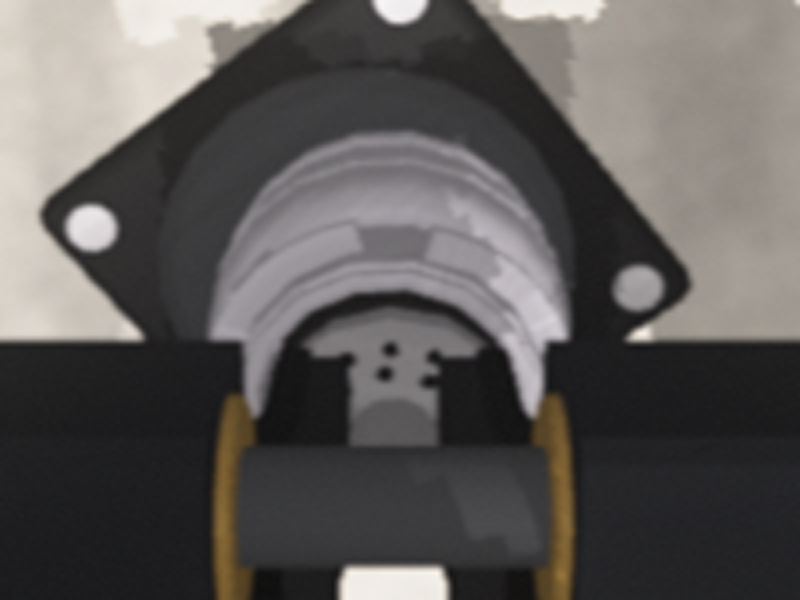

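The crop shows the disk arc (top at (392,308)) just inside the mouth arc (top at (392,293)), well centred sideways. I'll shift it slightly back along tool x and lower it gently.

Request:
send_rows --pt "-0.017 -0.01 0.05 0" --pt "0 0 0.05 0" --pt "0 0 0.04 0" --pt "0 0 0.03 0" --pt "0 0 0.02 0" --pt "0 0 0 0" --pt "0 0 0 0"

```text
time_s: 10.45
ee_pos: [0.5729, 0.0418, 0.1154]
tcp_rot: [0.432, 3.112, -0.0]
force: [0.3, -0.1, -0.1]
width: 0.124
gripper_force: 30.0
```

Request:
send_rows --pt "0 0 0.03 0" --pt "0 0 0.02 0" --pt "0 0 0.02 0" --pt "0 0 0 0" --pt "0 0 0 0"

```text
time_s: 10.95
ee_pos: [0.5729, 0.0418, 0.1133]
tcp_rot: [-0.432, -3.112, 0.0]
force: [0.3, -0.2, 0.6]
width: 0.127
gripper_force: 30.0
```

Request:
send_rows --pt "0 0 0.02 0" --pt "0 0 0 0" --pt "0 0 0 0"

```text
time_s: 11.25
ee_pos: [0.573, 0.0418, 0.1129]
tcp_rot: [0.432, 3.111, -0.0]
force: [0.7, 0.0, 1.2]
width: 0.128
gripper_force: 30.0
```

Request:
send_rows --pt "0 0 0 0" --pt "0 0 0 0" --pt "0 0 0 0" --pt "0 0 0 0" --pt "0 0 0 0" --pt "0 0 0 0" --fingers 1

```text
time_s: 11.85
ee_pos: [0.5728, 0.0418, 0.1126]
tcp_rot: [-0.432, -3.112, 0.0]
force: [0.1, 0.5, -0.6]
width: 0.585
gripper_force: 0.0
```

Request:
send_rows --pt "0 0 -0.3 0" --pt "0 0 -0.6 0" --pt "0 0 -0.8 0" --pt "0 0 -0.8 0" --pt "0 0 -0.7 0" --pt "0 0 0 0" --pt "0 0 0 0"

```text
time_s: 12.55
ee_pos: [0.5731, 0.0418, 0.2093]
tcp_rot: [0.432, 3.11, 0.0]
force: [-0.8, -0.4, 0.5]
width: 0.997
gripper_force: 0.0
```

Run:
```python
from h import *
c=cap('wrist'); P=cloud(c); q=P.reshape(-1,3); q=q[np.hypot(q[:,0]-.5755,q[:,1]-.0405)<.021]
for lo,hi in((.095,.1085),(.1085,.1125),(.1125,.118),(.12,.14)):
    s=q[(q[:,2]>lo)&(q[:,2]<hi)]; print(lo,hi,len(s),np.median(s,0) if len(s) else '')
s=q[(q[:,2]>.120)&(q[:,2]<.14)]; print(s.min(0),s.max(0))
go([.5775,.24,.2]); go([.5775+.04,.24-.011,.19])
```

```text
0.095 0.1085 197 [0.56949539 0.04131528 0.1070578 ]
0.1085 0.1125 1233 [0.5733149  0.04225405 0.11127887]
0.1125 0.118 419 [0.57227431 0.04047599 0.11291153]
0.12 0.14 251 [0.57385237 0.04103064 0.13178943]
[0.56915055 0.03508931 0.12006612] [0.58092958 0.04672166 0.13349569]
tool shift units(3cm): [1.64 6.4  0.27] ee [0.5725 0.0418 0.2082] toolx ang 164.2 tilt 0.04 q [-0.06  0.11  1.68 -0.    1.35 -1.36] t 12.6
tool shift units(3cm): [0.25 6.41 0.6 ] ee [0.5725 0.0418 0.2082] toolx ang 164.2 tilt 0.04 q [-0.06  0.11  1.68 -0.    1.35 -1.36] t 12.6
```

The disk is seated: knob top ≈.132, plate ≈.1125. Next is the ring.

Request:
send_rows --pt "0.02 0.8 0 0" --pt "0.03 0.8 0 0" --pt "0.03 0.8 0 0" --pt "0.03 0.8 0 0" --pt "0.03 0.8 0 0" --pt "0.03 0.8 0 0" --pt "0.03 0.8 0.3 0" --pt "0.03 0.8 0.3 0" --pt "0 0 0 0" --pt "0 0 0 0" --pt "0 0 0 0"

```text
time_s: 13.7
ee_pos: [0.6182, 0.2276, 0.1901]
tcp_rot: [-0.432, -3.111, 0.001]
force: [-0.1, 0.1, 0.0]
width: 0.999
gripper_force: 0.0
```

Run:
```python
from h import *
go([.5775+.04,.24-.011,.19])
c=cap('wrist'); u,v=project(c,[.5775,.24,.022])[0].astype(int); print(u,v)
cv2.imwrite('pics/w4.png',cv2.resize(c['img'][v-50:v+50,u-50:u+50,::-1],None,fx=6,fy=6,interpolation=2))
P=cloud(c); q=P[v-50:v+50,u-50:u+50].reshape(-1,3); q=q[(q[:,2]>.016)&(q[:,2]<.028)]; print(q.min(0),q.max(0),(q.min(0)+q.max(0))/2,np.median(q[:,2]))
```

```text
tool shift units(3cm): [0.04 0.04 0.  ] ee [0.6182 0.2276 0.1901] toolx ang 164.2 tilt 0.07 q [ 0.23  0.32  1.46 -0.    1.36 -1.06] t 13.7
319 172
[0.55079629 0.20815823 0.01625617] [0.61130911 0.26798292 0.02380342] [0.5810527  0.23807058 0.0200298 ] 0.019388173934566044
```

View pics/w4.png

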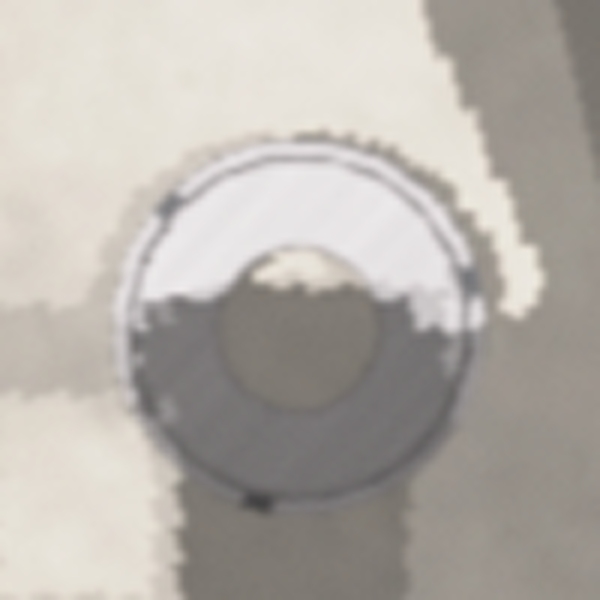

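The ring crop (6×) shows tick marks at (168,206), (468,282) and (257,500), with the opening centred at about (298,325).

Run:
```python
from h import *
c=load('wrist'); f=lambda a,b:(269+a/6-.42,122+b/6-.42)
T=onplane(c,[f(168,206),f(468,282),f(257,500)],.022)[:,:2]
H=onplane(c,[f(298,244),f(298,410),f(218,325),f(380,325)],.022)[:,:2]; cen=H.mean(0)
# circumcentre of ticks
A=2*(T[1:]-T[0]); cc=np.linalg.solve(A,(T[1:]**2).sum(1)-(T[0]**2).sum()); print('circ',cc,np.hypot(*(T-cc).T),'hole',cen)
a=np.degrees(np.arctan2(*(T-cc).T[::-1])); print('ticks',a,a%120)
go([cc[0],cc[1],.005])
```

```text
circ [0.58077417 0.23811885] [0.02818723 0.02818723 0.02818723] hole [0.58020835 0.23847313]
ticks [-149.55164097   89.86712057  -29.3679032 ] [90.44835903 89.86712057 90.6320968 ]
tool shift units(3cm): [1.3  0.   6.19] ee [0.6185 0.2275 0.1906] toolx ang 164.1 tilt 0.03 q [ 0.23  0.32  1.46 -0.    1.36 -1.06] t 13.75
```

Run:
```python
from h import *
for n in('top','wrist'):
    P=cloud(load(n)); q=P.reshape(-1,3); q=q[(q[:,2]>.05)&(q[:,1]>.27)&(q[:,1]<.6)&(q[:,0]>.2)&(q[:,0]<.85)&(q[:,2]<.3)]
    if n=='wrist': q=q[q[:,2]<.11]
    for lo in np.arange(.3,.8,.05):
        s=q[(q[:,0]>lo)&(q[:,0]<lo+.05)]
        if len(s)>5: print(n,lo.round(2),len(s),'ymin',np.percentile(s[:,1],2).round(3),'zmax',s[:,2].max().round(3))
q=P.reshape(-1,3); q=q[(q[:,2]>.06)&(q[:,2]<.1)&(q[:,0]>.66)&(q[:,1]>.1)&(q[:,1]<.23)]; print(len(q),q.min(0) if len(q) else '')
```

```text
top 0.3 2035 ymin 0.333 zmax 0.165
top 0.35 2328 ymin 0.332 zmax 0.202
top 0.4 2253 ymin 0.333 zmax 0.214
top 0.45 2173 ymin 0.332 zmax 0.19
top 0.5 1772 ymin 0.332 zmax 0.17
top 0.55 2067 ymin 0.332 zmax 0.206
top 0.6 1226 ymin 0.338 zmax 0.156
wrist 0.45 1208 ymin 0.343 zmax 0.11
wrist 0.5 5185 ymin 0.343 zmax 0.11
wrist 0.55 3865 ymin 0.343 zmax 0.11
wrist 0.6 2524 ymin 0.374 zmax 0.11
1629 [0.69168932 0.10176718 0.06002871]
```

Request:
send_rows --pt "0 0 0 1" --pt "0 0 0 1" --pt "0 0 0 1" --pt "0 0 0 1" --pt "0 0 0 1" --pt "0 0 0 1" --pt "0 0 0 1" --pt "0 0 0 1" --pt "0 0 0 1" --pt "0 0 0 1" --pt "0 0 0 1" --pt "0 0 0 0"

```text
time_s: 14.95
ee_pos: [0.6188, 0.2275, 0.1913]
tcp_rot: [2.474, 1.935, 0.001]
force: [-1.0, -0.8, 0.1]
width: 1.0
gripper_force: 0.0
```

Run:
```python
from h import *
go([.5806,.2382,.005])
```

```text
tool shift units(3cm): [ 0.04 -1.33  6.21] ee [0.6188 0.2275 0.1913] toolx ang 76.1 tilt 0.04 q [ 0.23  0.32  1.46 -0.    1.36  0.48] t 14.95
```

Request:
send_rows --pt "0.02 -0.67 0 0" --pt "0.02 -0.67 0 0" --pt "0 0 0.8 0" --pt "0 0 0.9 0" --pt "0 0 0.9 0" --pt "0 0 0.9 0" --pt "0 0 0.8 0" --pt "0 0 0.7 0" --pt "0 0 0.5 0" --pt "0 0 0 0" --pt "0 0 0 0" --pt "0 0 0 0"

```text
time_s: 16.15
ee_pos: [0.5811, 0.2395, 0.0274]
tcp_rot: [2.471, 1.939, 0.004]
force: [0.4, -0.2, -0.3]
width: 1.001
gripper_force: 0.0
```

Run:
```python
from h import *
go([.5806,.2382,.005])
```

```text
tool shift units(3cm): [-0.05 -0.01  0.75] ee [0.5811 0.2395 0.0274] toolx ang 76.2 tilt 0.15 q [0.27 0.43 1.66 0.   1.05 0.51] t 16.15
```

Request:
send_rows --pt "-0.04 0 0.4 0" --pt "0 0 0.33 0" --pt "0 0 0 0" --pt "0 0 0 0"

```text
time_s: 16.55
ee_pos: [0.5789, 0.2379, 0.003]
tcp_rot: [-2.472, -1.938, 0.002]
force: [0.4, 0.2, 0.1]
width: 1.002
gripper_force: 0.0
```

Request:
send_rows --pt "0 0 0 0" --pt "0 0 0 0" --pt "0 0 0 0" --pt "0 0 0 0" --pt "0 0 0 0" --pt "0 0 0 0" --pt "0 0 0 0" --pt "0 0 0 0" --fingers -1

```text
time_s: 17.35
ee_pos: [0.5797, 0.2381, 0.0041]
tcp_rot: [2.472, 1.938, 0.001]
force: [0.1, 0.2, 0.8]
width: 0.677
gripper_force: 30.0
```

Request:
send_rows --pt "0 0 -0.4 0" --pt "0 0 -0.9 0" --pt "0 0 -0.9 0" --pt "0 0 -0.9 0" --pt "0 0 -0.9 0" --pt "0 0 -0.9 0" --pt "0 0 -0.9 0" --pt "0 0 -0.3 0" --pt "0 0 0 0"

```text
time_s: 18.25
ee_pos: [0.5805, 0.2383, 0.1889]
tcp_rot: [2.471, 1.938, 0.005]
force: [-0.2, -0.4, -0.9]
width: 0.681
gripper_force: 30.0
```

Run:
```python
from h import *
go([.575,.041,.18])
```

```text
tool shift units(3cm): [-6.43  1.39  0.29] ee [0.5805 0.2383 0.1889] toolx ang 76.2 tilt 0.21 q [0.26 0.25 1.56 0.   1.33 0.5 ] t 18.25
```

Request:
send_rows --pt "-0.803 0.174 0 0" --pt "-0.803 0.174 0 0" --pt "-0.803 0.174 0 0" --pt "-0.803 0.174 0 0" --pt "-0.803 0.174 0 0" --pt "-0.803 0.174 0 0" --pt "-0.803 0.174 0 0" --pt "-0.803 0.174 0 0"

```text
time_s: 19.05
ee_pos: [0.5726, 0.04, 0.1844]
tcp_rot: [-2.47, -1.937, 0.004]
force: [0.3, -0.3, -0.3]
width: 0.682
gripper_force: 30.0
```

Request:
send_rows --pt "0 0 0 0.99" --pt "0 0 0 0.99" --pt "0 0 0 0.99" --pt "0 0 0 0.99" --pt "0 0 0 0.99" --pt "0 0 0 0.99" --pt "0 0 0 0" --pt "0 0 0 0"

```text
time_s: 19.85
ee_pos: [0.5732, 0.0409, 0.1853]
tcp_rot: [-3.042, -0.784, 0.004]
force: [0.5, -0.1, -1.0]
width: 0.685
gripper_force: 30.0
```

Run:
```python
from h import *
go([.575,.041,.145])
c=cap('wrist'); cv2.imwrite('pics/w5.png',c['img'][:,:,::-1]); print(project(c,[[.575,.041,.132],[.575,.041,.11]]))
```

```text
tool shift units(3cm): [0.06 0.03 1.34] ee [0.5732 0.0409 0.1853] toolx ang 28.9 tilt 0.14 q [-0.07  0.13  1.7  -0.    1.31  1.  ] t 19.85
[[319.04003079 249.44701195]
 [318.97639906 240.40966665]]
```

View pics/w5.png

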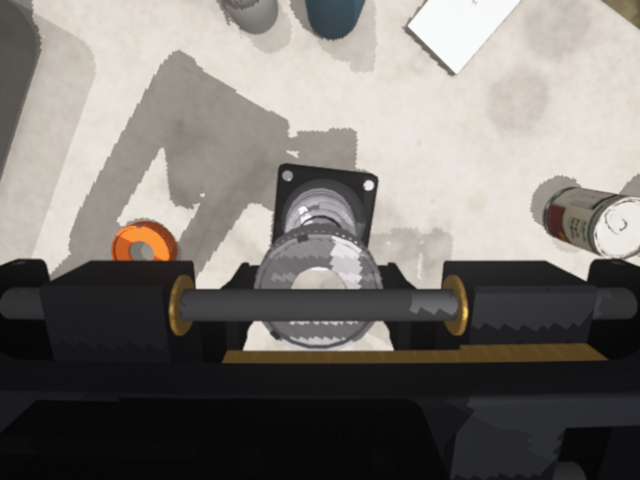

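The wrist view shows the ring held level at about (320,290) above the jar neck at (325,210). I'll centre it and lower gently.

Request:
send_rows --pt "0.05 0.02 0.4 0" --pt "0 0 0.6 0" --pt "0 0 0.5 0" --pt "0 0 0.4 0" --pt "0 0 0.3 0" --pt "0 0 0 0" --pt "0 0 0 0" --pt "0 0 0 0"

```text
time_s: 20.7
ee_pos: [0.5764, 0.041, 0.1217]
tcp_rot: [3.043, 0.778, 0.002]
force: [0.3, -0.8, -0.2]
width: 0.683
gripper_force: 30.0
```

Run:
```python
from h import *
go([.575,.0407,.112])
```

```text
tool shift units(3cm): [-0.05 -0.01  0.32] ee [0.5764 0.041  0.1217] toolx ang 28.7 tilt 0.09 q [-0.07  0.2   1.75  0.    1.19  1.  ] t 20.7
```

Request:
send_rows --pt "-0.04 0 0.1 0" --pt "0 0 0.1 0" --pt "0 0 0.1 0" --pt "0 0 0 0" --pt "0 0 0 0"

```text
time_s: 21.2
ee_pos: [0.5745, 0.0405, 0.1117]
tcp_rot: [-3.044, -0.778, 0.001]
force: [0.6, -0.8, -0.3]
width: 0.682
gripper_force: 30.0
```

Request:
send_rows --pt "0 0 0.06 0" --pt "0 0 0 0" --pt "0 0 0 0"

```text
time_s: 21.5
ee_pos: [0.5746, 0.0405, 0.11]
tcp_rot: [3.044, 0.778, -0.0]
force: [0.1, -0.5, -1.0]
width: 0.677
gripper_force: 30.0
```

Request:
send_rows --pt "0.01 0 0.04 0" --pt "0 0 0.03 0" --pt "0 0 0 0" --pt "0 0 0 0"

```text
time_s: 21.9
ee_pos: [0.5748, 0.0407, 0.1079]
tcp_rot: [-3.044, -0.778, 0.0]
force: [-0.1, -0.1, -1.0]
width: 0.681
gripper_force: 30.0
```

Request:
send_rows --pt "0 0 0.04 0" --pt "0 0 0.03 0" --pt "0 0 0 0" --pt "0 0 0 0"

```text
time_s: 22.3
ee_pos: [0.5748, 0.0407, 0.1058]
tcp_rot: [-3.044, -0.778, 0.0]
force: [0.1, 0.6, -1.2]
width: 0.678
gripper_force: 30.0
```

Request:
send_rows --pt "0 0 0.04 0" --pt "0 0 0.03 0" --pt "0 0 0 0" --pt "0 0 0 0"

```text
time_s: 22.7
ee_pos: [0.5748, 0.0407, 0.1037]
tcp_rot: [-3.044, -0.778, 0.0]
force: [-0.2, 0.6, -0.6]
width: 0.679
gripper_force: 30.0
```

Request:
send_rows --pt "0 0 0.04 0" --pt "0 0 0.03 0" --pt "0 0 0 0" --pt "0 0 0 0"

```text
time_s: 23.1
ee_pos: [0.5748, 0.0406, 0.1016]
tcp_rot: [-3.044, -0.778, 0.0]
force: [-0.3, -1.6, -0.6]
width: 0.68
gripper_force: 30.0
```

Request:
send_rows --pt "0 0 0.03 0" --pt "0 0 0 0" --pt "0 0 0 0.5" --pt "0 0 0.01 0.5" --pt "0 0 0.01 0.5" --pt "0 0 0.01 0.5" --pt "0 0 0 0" --pt "0 0 0 0"

```text
time_s: 23.9
ee_pos: [0.5752, 0.0406, 0.1002]
tcp_rot: [3.122, 0.35, 0.001]
force: [0.5, 0.3, 0.3]
width: 0.681
gripper_force: 30.0
```

Run:
```python
from h import *
go([.575,.0407,.099]); s=ctrl.get_state(); print(s['force'],s['ft_torque'])
```

```text
tool shift units(3cm): [-0.   -0.    0.04] ee [0.5752 0.0406 0.1002] toolx ang 12.8 tilt 0.03 q [-0.07  0.22  1.76 -0.    1.15  1.28] t 23.9
[0.48701377 0.29260988 0.2925033 ] [-0.10528036  0.15049814  0.01606632]
```

Request:
send_rows --pt "0 0 0.015 0.5" --pt "0 0 0.01 0.5" --pt "0 0 0.01 0.5" --pt "0 0 0.01 0.5" --pt "0 0 0 0" --pt "0 0 0 0"

```text
time_s: 24.5
ee_pos: [0.5754, 0.0406, 0.0991]
tcp_rot: [3.14, -0.087, 0.002]
force: [-0.7, -0.3, 3.6]
width: 0.678
gripper_force: 30.0
```

Run:
```python
from h import *
go([.575,.0407,.099]); s=ctrl.get_state(); print(s['force'],s['ft_torque'])
```

```text
tool shift units(3cm): [-0.01 -0.    0.  ] ee [0.5754 0.0406 0.0991] toolx ang -3.2 tilt 0.06 q [-0.07  0.23  1.76 -0.    1.15  1.56] t 24.5
[-0.72558345 -0.3082915   3.55031234] [-0.02856253  0.15836493 -0.00452914]
```

Request:
send_rows --pt "0 0 0.01 0.5" --pt "0 0 0.01 0.5" --pt "0 0 0.01 0.5" --pt "0 0 0.01 0.5" --pt "0 0 0.01 0.5" --pt "0 0 0 0" --pt "0 0 0 0"

```text
time_s: 25.2
ee_pos: [0.5756, 0.0405, 0.098]
tcp_rot: [-3.077, 0.632, -0.002]
force: [-1.1, 1.0, 6.9]
width: 0.68
gripper_force: 30.0
```

Run:
```python
from h import *
go([.575,.0407,.098]); s=ctrl.get_state(); print(s['force'],s['ft_torque'])
```

```text
tool shift units(3cm): [-0.02  0.   -0.  ] ee [0.5756 0.0405 0.098 ] toolx ang -23.2 tilt 0.09 q [-0.07  0.23  1.76 -0.    1.15  1.91] t 25.2
[-1.07265565  0.95679749  6.94623309] [-0.06892844  0.29567337 -0.03647867]
```

Request:
send_rows --pt "0 0 0 0.4" --pt "0 0 0 0.4" --pt "0 0 0 0.4" --pt "0 0 0 0.4" --pt "0 0 0 0" --pt "0 0 0 0"

```text
time_s: 25.8
ee_pos: [0.5757, 0.0404, 0.098]
tcp_rot: [2.989, -0.966, 0.003]
force: [0.5, -2.3, 5.7]
width: 0.688
gripper_force: 30.0
```

Run:
```python
from h import *
go([.575,.0407,.098]); s=ctrl.get_state(); print(s['force'],s['ft_torque'],s['tau'])
```

```text
tool shift units(3cm): [-0.03  0.01 -0.  ] ee [0.5757 0.0404 0.098 ] toolx ang -35.8 tilt 0.13 q [-0.07  0.23  1.76 -0.    1.15  2.13] t 25.8
[ 0.48452122 -2.28577797  5.69274819] [-0.16867868  0.12943559  1.31952546] [ -0.73931778 -42.97554731 -32.48105407   0.77686312  -0.08879729
   1.28732935]
```

The torque rose to 1.3 N m at the expected height, which is the hard stop. I'll let go.

Request:
send_rows --pt "0 0 0 0" --pt "0 0 0 0" --pt "0 0 0 0" --pt "0 0 0 0" --pt "0 0 0 0" --pt "0 0 0 0" --fingers 1

```text
time_s: 26.4
ee_pos: [0.5748, 0.0407, 0.0968]
tcp_rot: [2.987, -0.974, -0.0]
force: [-0.1, 0.7, 0.2]
width: 0.996
gripper_force: 0.0
```

Request:
send_rows --pt "0 0 -0.4 0" --pt "0 0 -0.8 0" --pt "0 0 -0.8 0" --pt "0 0 -0.8 0" --pt "0 0 -0.8 0" --pt "-0.8 0 0 0" --pt "-0.7 0 0 0" --pt "0 0 0 0" --pt "0 0 0 0" --pt "0 0 0 0"

```text
time_s: 27.4
ee_pos: [0.5392, 0.0668, 0.2055]
tcp_rot: [-2.987, 0.974, -0.002]
force: [-0.2, -0.2, -1.0]
width: 1.0
gripper_force: 0.0
```

Run:
```python
from h import *
c=cap('wrist'); P=cloud(c).reshape(-1,3); q=P[np.hypot(P[:,0]-.575,P[:,1]-.041)<.035]
for r0,r1,lo in((0,.005,.11),(.014,.027,.1),):
    r=np.hypot(q[:,0]-.5752,q[:,1]-.0407); s=q[(r>=r0)&(r<r1)&(q[:,2]>lo)]; s=s[abs(s[:,2]-np.median(s[:,2]))<.003]
    A=np.c_[s[:,:2]-[.5752,.0407],np.ones(len(s))]; print(r0,len(s),np.median(s,0).round(4),np.linalg.lstsq(A,s[:,2],rcond=None)[0].round(4))
u,v=project(c,[.575,.041,.116])[0].astype(int); print(u,v)
v0=max(v-80,0); cv2.imwrite('pics/w6.png',cv2.resize(c['img'][v0:v0+150,u-100:u+100,::-1],None,fx=4,fy=4,interpolation=2))
```

```text
0 171 [0.5752 0.0407 0.13  ] [0.0009 0.0195 0.1301]
0.014 4319 [0.56   0.0518 0.3127] [-0.0956  0.0681  0.3104]
317 179
```

View pics/w6.png

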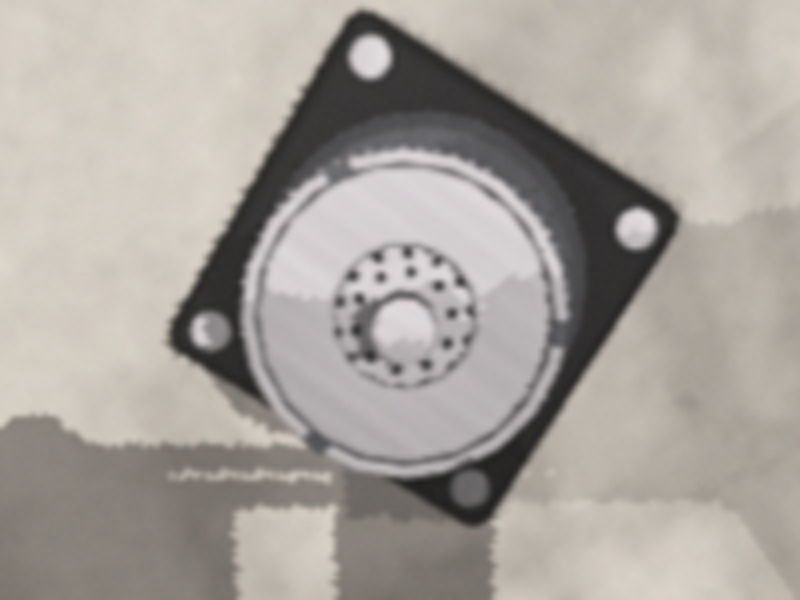

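The ring sits level and concentric on the jar, with ticks at (338,168), (560,330) and (318,442) and the knob at (403,322). One check of turn and height.

Run:
```python
from h import *
c=load('wrist'); f=lambda a,b:(217+a/4-.4,99+b/4-.4)
T=onplane(c,[f(338,168),f(560,330),f(318,442)],.116)[:,:2]; A=2*(T[1:]-T[0]); cc=np.linalg.solve(A,(T[1:]**2).sum(1)-(T[0]**2).sum())
print(cc,np.degrees(np.arctan2(*(T-cc).T[::-1]))%120,'expect home 108.4')
P=cloud(c); q=P[99:249,217:417].reshape(-1,3); r=np.hypot(*(q[:,:2]-cc).T); s=q[(r>.015)&(r<.025)&(q[:,2]>.1)&(q[:,2]<.13)]
print(np.linalg.lstsq(np.c_[s[:,:2]-cc,np.ones(len(s))],s[:,2],rcond=None)[0],'expect .116')
```

```text
[0.57640271 0.04001439] [108.38471072 108.32797719 109.27957739] expect home 108.4
[ 0.00164233 -0.00041535  0.11360661] expect .116
```

```bash
python3 -c "
from workcell import ctrl
print(ctrl.hand_in())"
```

```text
the job is handed in; nothing more can be done
None
```

The jar is closed and the job is handed in (no verdict was returned): the disk was set on the seal and released, and the ring was screwed clockwise to its hard stop, with the tick angle at home (108.4°), the ring level and the knob top at its home height of 0.130 m.

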